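# Move the condiment row to the new rack in the same order

### The arm

A 6-joint arm with a two-finger parallel gripper is mounted at the origin on a cart in front of the work surface, level with it; the furniture and walls round the work are solid. World frame = base frame: x ahead of the robot, y to its left, z up, the work surface at z = 0. Lengths are in m, angles in degrees, forces in N, time in s.
With the tool pointing down it reaches from about 0.375 to 0.9 m from the base axis. Payload 3.1 kg.
Tool frame: the origin (TCP) lies midway between the tips of the shut fingers; the grasp point (between the pads) lies 19 mm behind it (bot.hold_point_z is the distance from the TCP to the grasp point, in m); z points along the fingers, y is the line along which they close (so a half turn about z gives the same grasp; the last joint's range is limited). The gripper opens to 87 mm and grips with 3 to 60 N. Pads are 19 mm wide; open, the fingers measure 117 mm over their backs; the gripper's body (75 mm by 190 mm) begins 51 mm behind the grasp point.
Start: joints at [66.606, 30.224, 82.088, -0, 67.689, -10.227], TCP at [0.142, 0.609, 0.2] pointing down, gripper open.
Joint ranges: [-176.69, 176.69], [-43.24, 126.21], [12.49, 139.97], [-82, 262], [0, 151.66], [-163.58, 163.58]. Speed limits (degrees/s): [159.86, 159.86, 180, 180, 180, 180].

### API

Orientations are given as a 3x3 rotation matrix whose columns are the frame's x, y, z axes.
In Python, from rig import read_state, optics, order, bot gives the robot as it stands.
- The arm moves only by the tool drive_tool, never from a script. Its argument "steps" is a list of rows, each a list of 7 numbers: the finger opening in mm, from 0 to 87, then the shift along the tool's x, y, z normalised to -1 to 1, where 1 is 0.12 m, then the turn, a rotation vector about the tool's x, y, z normalised to -1 to 1, where 1 is 1.5 rad. In form: [[jaw, tx, ty, tz, ax, ay, az], ...]. A call has 1 to 8 rows; each row is the pose to reach, as a shift and turn from the pose commanded when the call began, along the tool's axes at that moment; what a row does not reach only later rows make up. A row lasts 1/10 s, in which the tool goes at most 50 mm and 8.59 degrees, less where a joint would pass 70% of its speed; a pose out of reach is approached as far as the arm can. A call with a number of a shift or a turn outside -1 to 1 is refused whole. A call with a gripper value outside its range is refused whole. The fingers move at their own pace and stop on an object; the grip force is fixed at half the most. Time passes only in rows, so rows that repeat a pose let the fingers close. It gives the time, the measured TCP pose, the force, the opening and the grip force at its end, in the units of the state.
- read_state(): the state, without advancing time (a new reading comes with each control period).
- optics.capture(name): name is "side" or "top"; returns a dict with "color" (420x560x3 uint8, blue, green, red), "range_z" (420x560 float32, m along the optical axis (not along the pixel's ray), 0 where there is no reading), "fx", "fy", "cx", "cy" (pixels), "D" ([k1, k2, p1, p2, k3] as OpenCV has them; the pictures are not rectified), "rvec" (rotation vector, rad) and "tvec" (3), from world to camera coordinates, as OpenCV has them. Camera axes: x right, y down, z forward; pixel columns grow to the right and rows downward; lengths in m; the calibration is good to about 2 mm. A picture is of the moment at which its call begins.
- order.hand_in(): hands the job in; it is judged then, once.
The state is a dict: "time_s": time; "joint_positions": joint angles; "qvel": joint speeds; "tau": joint torques, N m; "position": TCP position; "tcp_rot": TCP orientation; "force": force on the tool from outside, world axes, zero at the start; "moment": the same for the moment, N m; "opening": opening from 0.0 (shut) to 1.0 (fully open); "grasp_force": force on a finger pad.
Only numpy, scipy, OpenCV 4.12 (cv2) and the standard library are available. Lean on these libraries where they do the work, as an engineer would, in place of code of your own. Each camera call takes 0.05 s, during which the arm holds its last target. There are 200 camera calls.

### The job

Move the four jars and shakers from the dark wooden riser to the empty aluminium rack, keeping them in the same order from left to right as they stand now. Set each one upright on the middle of its own cork pad, and do not let any of them tip over on the way.

Things in the scene. Friction and masses are not known exactly. Their poses are not given: they have to be found in the camera images.
- old_rack: Fixed dark wooden riser under the edge of wall cabinets (carry low), 90 mm (x) by 290 (y), top at z 30. Origin: centre of its underside, on the worktop. y runs along the row to its left end as the robot sees it (turned at most 15 degrees), x across the row, away from the robot. Four cork mats at x 0, y +105, +35, -35, -105 mm; at the start one jar stands on each, in any order.
- new_rack: Fixed aluminium rack, empty at the start, left or right of the old one. Deck 98 mm (x) by 290 (y), top at z 24; thin wire rails at x +-46, y +-142, up to z 38. Origin: centre of its underside, on the worktop; axes as for the old rack (y to its left end). Four flush cork pads, 66 across, at x 0, y +105, +35, -35, -105 mm.
- salt_shaker: Glass salt shaker, 90 high, 44 across the body up to about height 70, domed grey metal cap 34 across. (Sizes in mm.) Loose, round, 0.07 to 0.15 kg, upright. Origin: centre of its base; z up. Can be gripped from above with the fingers across the row, the grip centre about 60 above its base.
- mustard_jar: Squat round mustard jar, the widest of the four: 62 across, 86 high, with a broad red twist lid. (Sizes in mm.) Loose, round, 0.25 to 0.47 kg, upright. Origin: centre of its base; z up. Can be gripped from above with the fingers across the row, the grip centre about 58 above its base.
- tall_jar: The taller, slim spice jar: 106 high, glass 42 to 45 across, red cap 45 across. (Sizes in mm.) Loose, round, 0.07 to 0.15 kg, upright. Origin: centre of its base; z up. Can be gripped from above with the fingers across the row, the grip centre about 74 (lower, the gripper's body may meet the cap) above its base.
- short_jar: The shorter, slim spice jar: 96 high, glass 42 to 44 across, black cap 43 across. (Sizes in mm.) Loose, round, 0.07 to 0.15 kg, upright. Origin: centre of its base; z up. Can be gripped from above with the fingers across the row, the grip centre about 64 above its base.
- mat_salt_shaker: Round cork mat, 66 mm across, 3 thick, fixed on the old rack; all four look alike, this is the one under the salt shaker at the start, so it marks where that jar stood. Stays there. Origin: centre of its underside.
- mat_mustard_jar: Round cork mat, 66 mm across, 3 thick, fixed on the old rack; all four look alike, this is the one under the mustard jar at the start, so it marks where that jar stood. Stays there. Origin: centre of its underside.
- mat_tall_jar: Round cork mat, 66 mm across, 3 thick, fixed on the old rack; all four look alike, this is the one under the tall jar at the start, so it marks where that jar stood. Stays there. Origin: centre of its underside.
- mat_short_jar: Round cork mat, 66 mm across, 3 thick, fixed on the old rack; all four look alike, this is the one under the short jar at the start, so it marks where that jar stood. Stays there. Origin: centre of its underside.
There are look-alikes about, which are no part of the job. What is shaped like the tall_jar but purple or yellow is not meant.

How it is judged (in metres and radians):
At the end, for the whole second after the job is handed in: All four stand released, upright (within 0.1 rad) and at rest on the new rack's deck, each within 12 mm (along the row and across it) of the cork pad that has the same place in the row, counted from the left, as its own mat has on the old rack (((y of mat_salt_shaker in the frame of old_rack between 0.085 and 0.125 m and y of salt_shaker in the frame of new_rack between 0.093 and 0.117 m) or (y of mat_salt_shaker in the frame of old_rack between 0.015 and 0.055 m and y of salt_shaker in the frame of new_rack between 0.023 and 0.047 m) or (y of mat_salt_shaker in the frame of old_rack between -0.055 and -0.015 m and y of salt_shaker in the frame of new_rack between -0.047 and -0.023 m) or (y of mat_salt_shaker in the frame of old_rack between -0.125 and -0.085 m and y of salt_shaker in the frame of new_rack between -0.117 and -0.093 m)) and x of salt_shaker in the frame of new_rack between -0.012 and 0.012 m and z of salt_shaker in the frame of new_rack between 0.018 and 0.03 m and angle between each of salt_shaker, mustard_jar, tall_jar, short_jar's own z axis and vertical below 0.1 rad and linear speed of each of salt_shaker, mustard_jar, tall_jar, short_jar below 0.02 m/s and angular speed of each of salt_shaker, mustard_jar, tall_jar, short_jar below 0.2 rad/s and contact force between each of salt_shaker, mustard_jar, tall_jar, short_jar and the fingers below 0.1 N and ((y of mat_mustard_jar in the frame of old_rack between 0.085 and 0.125 m and y of mustard_jar in the frame of new_rack between 0.093 and 0.117 m) or (y of mat_mustard_jar in the frame of old_rack between 0.015 and 0.055 m and y of mustard_jar in the frame of new_rack between 0.023 and 0.047 m) or (y of mat_mustard_jar in the frame of old_rack between -0.055 and -0.015 m and y of mustard_jar in the frame of new_rack between -0.047 and -0.023 m) or (y of mat_mustard_jar in the frame of old_rack between -0.125 and -0.085 m and y of mustard_jar in the frame of new_rack between -0.117 and -0.093 m)) and x of mustard_jar in the frame of new_rack between -0.012 and 0.012 m and z of mustard_jar in the frame of new_rack between 0.018 and 0.03 m and ((y of mat_tall_jar in the frame of old_rack between 0.085 and 0.125 m and y of tall_jar in the frame of new_rack between 0.093 and 0.117 m) or (y of mat_tall_jar in the frame of old_rack between 0.015 and 0.055 m and y of tall_jar in the frame of new_rack between 0.023 and 0.047 m) or (y of mat_tall_jar in the frame of old_rack between -0.055 and -0.015 m and y of tall_jar in the frame of new_rack between -0.047 and -0.023 m) or (y of mat_tall_jar in the frame of old_rack between -0.125 and -0.085 m and y of tall_jar in the frame of new_rack between -0.117 and -0.093 m)) and x of tall_jar in the frame of new_rack between -0.012 and 0.012 m and z of tall_jar in the frame of new_rack between 0.018 and 0.03 m and ((y of mat_short_jar in the frame of old_rack between 0.085 and 0.125 m and y of short_jar in the frame of new_rack between 0.093 and 0.117 m) or (y of mat_short_jar in the frame of old_rack between 0.015 and 0.055 m and y of short_jar in the frame of new_rack between 0.023 and 0.047 m) or (y of mat_short_jar in the frame of old_rack between -0.055 and -0.015 m and y of short_jar in the frame of new_rack between -0.047 and -0.023 m) or (y of mat_short_jar in the frame of old_rack between -0.125 and -0.085 m and y of short_jar in the frame of new_rack between -0.117 and -0.093 m)) and x of short_jar in the frame of new_rack between -0.012 and 0.012 m and z of short_jar in the frame of new_rack between 0.018 and 0.03 m); the robot touches nothing.
It fails at once if one of the four jars tips over (more than 0.7 rad) (angle between any of salt_shaker, mustard_jar, tall_jar, short_jar's own z axis and vertical above 0.7 rad).
It also fails if it takes over 104 s, if anything falls off the work surface, if the arm or the gripper's body presses on something with over 40 N, if the wrist force passes 120 N, or if a joint passes its speed limit or range.

## Working session

There is one attempt and no reset: what is moved stays moved. The work goes in short steps, Python scripts to look and compute and a tool call to move; the robot and the scene stay as the last step left them, time stands still between calls to the robot, and variables do not carry over. Pictures are saved under pics/ and viewed, at most 14 in all, crops included, and the job is handed in when it is done.

Besides the shell and the picture viewer there is one more tool, called after ">>>" in YAML: its name, and indented under it one key for each argument. drive_tool: Moves the arm, as the interface text tells. Scaled input: -1 to 1 covers 0.12 m each way for a shift and 1.5 rad each way for a turn. Its arguments: {"type":"object","properties":{"steps":{"type":"array"}},"required":["steps"]}

```bash
ls; mkdir -p pics
python3 - <<'E'
from rig import read_state, optics, order, bot
import cv2,numpy as np
print(read_state()); print(bot.hold_point_z)
for n in("side","top"):
    c=optics.capture(n); cv2.imwrite(f"pics/{n}0.png",c["color"]); np.savez(f"{n}0.npz",**c)
    R=cv2.Rodrigues(np.array(c["rvec"]))[0]; print(n,-R.T@np.array(c["tvec"]).ravel(),R[2],c["fx"],c["D"])
E
```

```text
pics
{'time_s': 0.0, 'joint_positions': array([ 6.66066740e+01,  3.02788032e+01,  8.21543431e+01, -6.18869853e-04,
        6.76887211e+01, -1.02255993e+01]), 'qvel': array([-0.08881591,  0.03351029,  0.00909318,  0.08115812,  0.08931219,
       -0.05805715]), 'tau': array([ 7.23004196e-04, -4.40044606e+01, -1.76593351e+01,  6.36117370e-02,
        5.81482379e-02, -1.36793806e-04]), 'position': array([0.14202682, 0.60786939, 0.19888477]), 'tcp_rot': array([[-9.73708156e-01,  2.27797562e-01, -8.35329585e-04],
       [ 2.27798796e-01,  9.73706261e-01, -1.95611772e-03],
       [ 3.67766799e-04, -2.09497485e-03, -9.99997738e-01]]), 'force': array([-0.18528481,  0.01882367,  0.26619476]), 'moment': array([-0.07565123, -0.0377087 , -0.00450863]), 'grasp_force': 0.0, 'opening': 1.002078763536793}
0.0187
side [-0.08346812 -0.20568317  0.94368265] [ 0.51081345  0.17865056 -0.84092425] 493.6733117394836 [-0.15804339  0.          0.          0.          0.        ]
top [0.28504573 0.00563765 1.12071353] [ 0.15966974 -0.0097622  -0.98712222] 504.49546805889247 [-0.08668611  0.          0.          0.          0.        ]
```

View pics/side0.png

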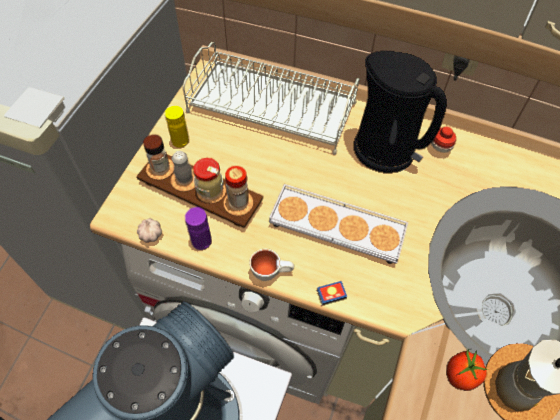

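View pics/top0.png

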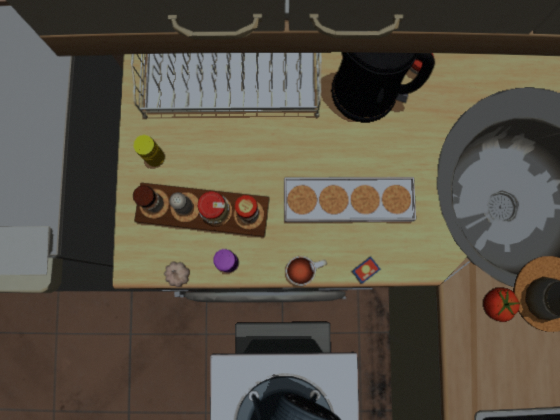

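The side view shows, left to right on the riser: black cap (155,145), salt (181,160), mustard (208,170) and tall red cap (236,177). The empty rack with its 4 pads is to the right, at (292,208) to (385,237). In the top view the jars' tops are at (145,195), (179,201), (211,204) and (246,205), and the pads are at (302,200), (333,199), (364,199) and (397,199). A purple look-alike stands in front at (225,261), and a yellow one behind at (148,148).

```bash
cat > h.py <<'E'
import cv2,numpy as np
def ray(c,uv,z):
    uv=np.array(uv,float).reshape(-1,1,2)
    K=np.array([[c["fx"],0,c["cx"]],[0,c["fy"],c["cy"]],[0,0,1.]])
    p=cv2.undistortPoints(uv,K,np.array(c["D"],float)).reshape(-1,2)
    R=cv2.Rodrigues(np.array(c["rvec"],float))[0]; o=-R.T@np.array(c["tvec"],float).ravel()
    d=np.c_[p,np.ones(len(p))]@R
    return o+d*((z-o[2])/d[:,2])[:,None]
def cloud(c):
    v,u=np.mgrid[:420,:560]; K=np.array([[c["fx"],0,c["cx"]],[0,c["fy"],c["cy"]],[0,0,1.]])
    p=cv2.undistortPoints(np.dstack([u,v]).reshape(-1,1,2).astype(float),K,np.array(c["D"],float)).reshape(-1,2)
    R=cv2.Rodrigues(np.array(c["rvec"],float))[0]; z=c["range_z"].reshape(-1,1)
    return ((np.c_[p,np.ones(len(p))]*z-np.array(c["tvec"]).ravel())@R).reshape(420,560,3)
def blobs(m,lo,hi):
    n,l,s,ce=cv2.connectedComponentsWithStats(m.astype(np.uint8))
    return [(i,s[i],ce[i],l==i) for i in range(1,n) if lo<s[i][4]<hi]
E
python3 - <<'E'
from h import *
np.set_printoptions(precision=4,suppress=True)
for n in("top","side"):
    c=dict(np.load(n+"0.npz")); P=cloud(c); hsv=cv2.cvtColor(c["color"],cv2.COLOR_BGR2HSV)
    print(n)
    H,S,V=[hsv[...,i].astype(int) for i in range(3)]
    # pads
    box=(P[...,2]>-.02)&(P[...,2]<.06)&(c["range_z"]>0)
    roi=np.zeros((420,560),bool)
    if n=="top": roi[180:222,285:415]=1
    else: roi[185:265,268:410]=1
    m=(S>90)&roi&(H<16)
    m=cv2.morphologyEx(m.astype(np.uint8),cv2.MORPH_OPEN,np.ones((3,3)))
    for i,s,ce,l in blobs(m,250,2000): 
        (e,ax,an)=cv2.fitEllipse(np.argwhere(cv2.morphologyEx(l.astype(np.uint8),cv2.MORPH_GRADIENT,np.ones((2,2))))[:,::-1].astype(np.float32))
        print("pad",s,ce,ray(c,ce,.024)[0],ray(c,e,.024)[0],P[l][:,2].mean())
    # heights of jars via cloud
    r=c["range_z"]>0
    M=r&(P[...,2]>.06)&(P[...,2]<.16)&(P[...,0]>.3)&(P[...,0]<.75)&(P[...,1]>.0)&(P[...,1]<.5)
    for i,s,ce,l in blobs(M,60,4000):
        Q=P[l]; t=Q[:,2].max(); T=Q[Q[:,2]>t-.012]
        print("obj",s,"top",t,"mean top",T.mean(0),T[:,:2].min(0),T[:,:2].max(0))
    # old rack top
    m=(V<75)&r&(P[...,2]>.015)&(P[...,2]<.04)&(P[...,0]>.3)&(P[...,0]<.75)&(P[...,1]>-.1)&(P[...,1]<.5)
    for i,s,ce,l in blobs(m,60,9000): print("wood",s,P[l].mean(0),P[l].min(0),P[l].max(0))
    # everything high (cabinet)
    M=r&(P[...,2]>.2)&(P[...,0]>.3)&(P[...,0]<1.2)&(abs(P[...,1])<.6)
    for i,s,ce,l in blobs(M,100,99999): print("high",s,P[l].min(0),P[l].max(0))
E
```

```text
top
pad [288 186  29  28 407] [303.629  198.9287] [ 0.4872 -0.0461  0.024 ] [ 0.4852 -0.0449  0.024 ] 0.032335379729751555
pad [320 186  28  28 459] [333.6209 199.5643] [ 0.4854 -0.1125  0.024 ] [ 0.4848 -0.1139  0.024 ] 0.02911754051773784
pad [351 186  28  27 448] [365.1362 199.4777] [ 0.4851 -0.1826  0.024 ] [ 0.4847 -0.1835  0.024 ] 0.0268158377064782
pad [382 186  29  27 469] [396.0426 198.8252] [ 0.4862 -0.2518  0.024 ] [ 0.4851 -0.2536  0.024 ] 0.02431840163264637
obj [  73   64   38  221 3734] top 0.1599992370333756 mean top [0.5144 0.3873 0.1541] [0.3003 0.3847] [0.7499 0.4072]
obj [132  71   9  38 101] top 0.1228002065962279 mean top [0.7434 0.3192 0.1159] [0.7366 0.3169] [0.7497 0.3215]
obj [133 135  27  26 507] top 0.11194117279579516 mean top [0.5899 0.2907 0.1064] [0.5686 0.268 ] [0.6119 0.3137]
obj [133 185  28  27 548] top 0.13596294190815295 mean top [0.4774 0.2813 0.1291] [0.456  0.2602] [0.4993 0.3024]
obj [169 193  24  22 390] top 0.1260482568720613 mean top [0.4689 0.2147 0.12  ] [0.455  0.2009] [0.4845 0.2299]
obj [197 192  33  33 795] top 0.12487208789395245 me
[... 1707 characters left out ...]
309 0.1164] [0.4867 0.1727]
obj [225 166  24  40 755] top 0.14308097613747517 mean top [0.4505 0.0721 0.1385] [0.4291 0.051 ] [0.4738 0.0944]
obj [185 208  24  29 575] top 0.11102194633351029 mean top [0.3477 0.1189 0.1066] [0.3277 0.0978] [0.3705 0.1414]
wood [137 177 123  50 226] [0.4228 0.1602 0.0257] [0.4049 0.0321 0.0176] [0.4731 0.3235 0.0327]
wood [191 235  20  13 115] [0.3357 0.1094 0.0271] [0.3271 0.0973 0.0152] [0.3549 0.1302 0.0397]
high [    0     0   176   169 15902] [0.3    0.3811 0.2   ] [0.8198 0.5999 0.3158]
high [  223     0   337    88 14031] [ 0.6174 -0.548   0.2   ] [0.9188 0.3015 0.5563]
high [ 365   50   82   67 3747] [ 0.6788 -0.2955  0.2   ] [ 0.8127 -0.1017  0.264 ]
```

Run:
```python
from h import *
np.set_printoptions(precision=4,suppress=True,linewidth=160)
mx=np.full((12,20),-9.);mn=np.full((12,20),9.)
for n in("top","side"):
    c=dict(np.load(n+"0.npz")); P=cloud(c); r=c["range_z"]>0
    Q=P[r]; i=((Q[:,0]-0)/.08).astype(int); j=((Q[:,1]+.6)/.06).astype(int)
    ok=(Q[:,0]>0)&(i<12)&(Q[:,1]>-.6)&(j<20)
    np.maximum.at(mx,(i[ok],j[ok]),Q[ok,2])
    q=ok&(Q[:,2]>.3); np.minimum.at(mn,(i[q],j[q]),Q[q,2])
    # new rack
    hsv=cv2.cvtColor(c["color"],cv2.COLOR_BGR2HSV).astype(int)
    if n=="side":
        roi=np.zeros((420,560),bool); roi[185:265,268:410]=1
        on=(P[...,2]>.012)&(P[...,2]<.05)&(P[...,0]>.42)&(P[...,0]<.55)
        m=roi&on&(hsv[...,1]>90)&(hsv[...,0]<17); m=cv2.erode(m.astype(np.uint8),np.ones((3,3)))
        for k,s,ce,l in blobs(m,100,2000): print("pad",s,ce,ray(c,ce,.024)[0],P[l].mean(0))
    m=r&(P[...,2]>.015)&(P[...,2]<.045)&(P[...,0]>.42)&(P[...,0]<.55)&(P[...,1]>-.33)&(P[...,1]<.0)&(hsv[...,1]<80)
    b=max(blobs(m,300,9999),key=lambda b:b[1][4])
    box=cv2.minAreaRect(P[b[3]][:,:2].astype(np.float32)); print(n,"rack",box)
print("max z; rows x from 0 step .08, cols y from .6 down step .06"); print((mx[:,::-1]*100).round().astype(int))
print("min z above .3"); print((mn[:,::-1]*100).round().astype(int))
```

```text
top rack ((0.48492103815078735, -0.14669311046600342), (0.09749380499124527, 0.28884363174438477), 0.0033233999274671078)
side rack ((0.48575809597969055, -0.14724589884281158), (0.10177551209926605, 0.28808921575546265), 0.09307675063610077)
max z; rows x from 0 step .08, cols y from .6 down step .06
[[ -88  -88  -88  -89  -89  -89  -89    1    8   35   35   33    1  -89  -88    0    1    1    1    1]
 [ -89  -88  -88  -88  -89  -88  -88    1    1   32   33   33    1  -88  -89    0    0    1    1    1]
 [ -89  -88  -88  -89  -89  -88  -88  -79  -79  -79  -79  -79  -79  -88  -89    0    1    8   16   17]
 [  17   30   32   32    1    4    5    1    1    1    6    5    2    2    1    1    0    8   16   19]
 [  28   30   32   32    1    5    6   11   11    1    5    5    2    2    1    1    1    1    1    2]
 [  28   28   28   28   13   13   13   12   15   14    4    4    4    4    4    1    1  -14  -14  -14]
 [  28   28   28   28   13   14   12   12    4    4    4    4    4    4    4    1    1  -13  -14  -14]
 [  28   28   28   28   11   11    1   52   52   52   52   52   52    1    1
[... 751 characters left out ...]
00 900 900 900 900 900 900 900 900]
 [900  30  31  30 900 900 900 900 900 900 900 900 900 900 900 900 900 900 900 900]
 [900 900 900 900 900 900 900 900 900 900 900 900 900 900 900 900 900 900 900 900]
 [900 900 900 900 900 900 900 900 900 900 900 900 900 900 900 900 900 900 900 900]
 [900 900 900 900 900 900 900  51  51  51  51  51  51 900 900 900  51 900 900 900]
 [900 900 900 900  40  40  40  40  40  40  40  40  40  40  40  40  40  40 900 900]
 [900 900 900 900 900 900 900 900 900 900 900 900 900 900 900 900  48 900 900 900]
 [900 900 900 900 900 900 900 900 900 900 900 900 900 900 900 900 900 900 900 900]
 [900 900 900 900 900 900 900 900 900 900 900 900 900 900 900 900  30 900 900 900]]
```

>>> drive_tool:
  steps:
    - [87,0,0,-0.4,0,0,0]
    - [87,0,0,-0.8,0,0,0]
    - [87,0,0,-1,0,0,0]
    - [87,0,0,-1,0,0,0]

```text
time_s: 0.5
position: [0.1432, 0.6108, 0.3246]
tcp_rot: [[-0.974, 0.228, 0.004], [0.228, 0.974, 0.009], [-0.002, 0.009, -1.0]]
force: [-0.2, -0.2, 0.4]
opening: 0.998
grasp_force: 0.0
```

>>> drive_tool:
  steps:
    - [87,0,0,-0.4,0,0,0]
    - [87,-0.25,-0.25,-0.4,0,0,0]
    - [87,-0.5,-0.5,-0.4,0,0,0]
    - [87,-0.75,-0.75,-0.4,0,0,0]
    - [87,-0.93,-1,-0.4,0,0,0]
    - [87,-0.93,-1,-0.4,0,0,0]

```text
time_s: 1.1
position: [0.2242, 0.462, 0.3662]
tcp_rot: [[-0.973, 0.232, -0.002], [0.232, 0.973, -0.005], [0.001, -0.005, -1.0]]
force: [-0.1, 0.7, -0.0]
opening: 1.0
grasp_force: 0.0
```

>>> drive_tool:
  steps:
    - [87,-0.25,-0.25,0,0,0,0]
    - [87,-0.5,-0.5,0,0,0,0]
    - [87,-0.75,-0.75,0,0,0,0]
    - [87,-0.93,-1,0,0,0,0]
    - [87,-0.93,-1,0,0,0,0]

```text
time_s: 1.6
position: [0.3057, 0.3212, 0.3666]
tcp_rot: [[-0.973, 0.233, -0.002], [0.233, 0.973, -0.003], [0.001, -0.003, -1.0]]
force: [-0.3, 0.0, 0.6]
opening: 0.999
grasp_force: 0.0
```

>>> drive_tool:
  steps:
    - [87,0,-0.3,0,0,0,0]
    - [87,0,-0.6,0,0,0,0]
    - [87,0,-1,0,0,0,0]
    - [87,0,-1,0,0,0,0]

```text
time_s: 2.0
position: [0.2753, 0.2044, 0.3667]
tcp_rot: [[-0.973, 0.232, -0.003], [0.232, 0.973, -0.002], [0.003, -0.003, -1.0]]
force: [-0.2, 0.4, 0.1]
opening: 1.0
grasp_force: 0.0
```

>>> drive_tool:
  steps:
    - [87,-0.2,0,0,0,0,0.08]
    - [87,-0.4,0,0,0,0,0.16]
    - [87,-0.6,0,0,0,0,0.24]
    - [87,-0.8,0,0,0,0,0.32]
    - [87,-1,0,0,0,0,0.4]
    - [87,-1,0,0,0,0,0.45]
    - [87,-1,0,0,0,0,0.45]

```text
time_s: 2.7
position: [0.3949, 0.1812, 0.3667]
tcp_rot: [[-0.619, 0.786, -0.002], [0.786, 0.619, 0.001], [0.002, -0.001, -1.0]]
force: [0.1, -0.4, 0.2]
opening: 1.004
grasp_force: 0.0
```

>>> drive_tool:
  steps:
    - [87,0,0,0,0,0,0.08]
    - [87,0,0,0,0,0,0.16]
    - [87,0,0,0,0,0,0.24]
    - [87,0,0,0,0,0,0.32]
    - [87,0,0,0,0,0,0.4]
    - [87,0,0,0,0,0,0.444]
    - [87,0,0,0,0,0,0.444]

```text
time_s: 3.4
position: [0.3939, 0.181, 0.3675]
tcp_rot: [[-0.003, 1.0, -0.001], [1.0, 0.003, 0.001], [0.001, -0.001, -1.0]]
force: [-0.7, -0.4, -0.0]
opening: 0.997
grasp_force: 0.0
```

Run:
```python
from rig import *
s=read_state(); print(s["position"],s["tcp_rot"].round(4),s["joint_positions"].round(1))
```

```text
[0.39385357 0.18098125 0.36746238] [[-3.2e-03  1.0e+00 -8.0e-04]
 [ 1.0e+00  3.2e-03  5.0e-04]
 [ 5.0e-04 -8.0e-04 -1.0e+00]] [ 9.8  4.5 93.1  0.  82.5  9.6]
```

>>> drive_tool:
  steps:
    - [87,0,0,0.3,0,0,0]
    - [87,0,0,0.6,0,0,0]
    - [87,-0.2,0.1,0.9,0,0,0]
    - [87,-0.45,0.24,1,0,0,0]
    - [87,-0.7,0.36,1,0,0,0]
    - [87,-0.9,0.48,1,0,0,0]
    - [87,-0.9,0.48,1,0,0,0]
    - [87,-0.9,0.48,1,0,0,0]

```text
time_s: 4.2
position: [0.4518, 0.0723, 0.2475]
tcp_rot: [[-0.001, 1.0, -0.001], [1.0, 0.001, 0.001], [0.001, -0.001, -1.0]]
force: [-0.4, 0.0, 0.1]
opening: 0.998
grasp_force: 0.0
```

>>> drive_tool:
  steps:
    - [87,0,0,0.25,0,0,0]
    - [87,0,0,0.5,0,0,0]
    - [87,0,0,0.75,0,0,0]
    - [87,0,0,0.75,0,0,0]
    - [87,0,0,0.75,0,0,0]

```text
time_s: 4.7
position: [0.4515, 0.073, 0.1581]
tcp_rot: [[-0.002, 1.0, -0.001], [1.0, 0.002, 0.0], [0.0, -0.001, -1.0]]
force: [-0.6, -0.6, 0.4]
opening: 1.002
grasp_force: 0.0
```

Run:
```python
from rig import *
import cv2
s=read_state(); print(s["position"],s["tcp_rot"].round(4),s["time_s"])
cv2.imwrite("pics/s1.png",optics.capture("side")["color"])
```

```text
[0.45149788 0.07295259 0.15807841] [[-2.1e-03  1.0e+00 -1.1e-03]
 [ 1.0e+00  2.1e-03  4.0e-04]
 [ 4.0e-04 -1.1e-03 -1.0e+00]] 4.7
```

View pics/s1.png

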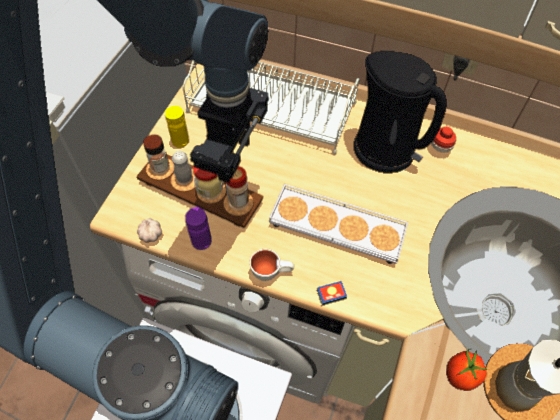

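The gripper hangs over the tall jar's cap at about (235,165), with its fingers in front of and behind the cap. I'll lower it and grip.

>>> drive_tool:
  steps:
    - [87,0,0,0.2,0,0,0]
    - [87,0,0,0.4,0,0,0]
    - [87,0,0,0.58,0,0,0]
    - [87,0,0,0.58,0,0,0]
    - [87,0,0,0.58,0,0,0]

```text
time_s: 5.25
position: [0.4531, 0.072, 0.0895]
tcp_rot: [[-0.001, 1.0, 0.002], [1.0, 0.001, -0.0], [-0.0, 0.002, -1.0]]
force: [0.3, 0.7, -0.4]
opening: 1.003
grasp_force: 0.0
```

>>> drive_tool:
  steps:
    - [20,0,0,0,0,0,0]
    - [20,0,0,0,0,0,0]
    - [20,0,0,0,0,0,0]
    - [20,0,0,0,0,0,0]
    - [20,0,0,0,0,0,0]
    - [20,0,0,0,0,0,0]
    - [20,0,0,0,0,0,0]
    - [20,0,0,0,0,0,0]

```text
time_s: 6.05
position: [0.4522, 0.0718, 0.0883]
tcp_rot: [[0.0, 1.0, 0.0], [1.0, -0.0, -0.0], [-0.0, 0.0, -1.0]]
force: [-0.2, 0.2, 0.5]
opening: 0.505
grasp_force: 30.0
```

>>> drive_tool:
  steps:
    - [20,0,0,-0.1,0,0,0]
    - [20,0,0,-0.22,0,0,0]
    - [20,-0.15,0,-0.22,0,0,0]
    - [20,-0.35,0.04,-0.22,0,0,0]
    - [20,-0.55,0.08,-0.22,0,0,0]
    - [20,-0.75,0.12,-0.22,0,0,0]
    - [20,-0.9,0.15,-0.22,0,0,0]
    - [20,-1,0.17,-0.22,0,0,0]

```text
time_s: 6.85
position: [0.4728, -0.0494, 0.1145]
tcp_rot: [[0.001, 1.0, -0.0], [1.0, -0.001, -0.0], [-0.0, -0.0, -1.0]]
force: [0.5, 0.7, -0.8]
opening: 0.502
grasp_force: 30.0
```

>>> drive_tool:
  steps:
    - [20,-0.15,0,0,0,0,0]
    - [20,-0.35,0.03,0,0,0,0]
    - [20,-0.55,0.06,0,0,0,0]
    - [20,-0.75,0.08,0,0,0,0]
    - [20,-0.9,0.1,0,0,0,0]
    - [20,-1,0.1,0,0,0,0]

```text
time_s: 7.45
position: [0.4848, -0.1694, 0.1145]
tcp_rot: [[0.001, 1.0, 0.0], [1.0, -0.001, -0.0], [-0.0, 0.0, -1.0]]
force: [0.1, 0.9, -0.8]
opening: 0.502
grasp_force: 30.0
```

>>> drive_tool:
  steps:
    - [20,-0.15,0,0,0,0,0]
    - [20,-0.35,0,0,0,0,0]
    - [20,-0.55,0,0,0,0,0]
    - [20,-0.65,0,0,0,0,0]
    - [20,-0.71,0,0,0,0,0]
    - [20,-0.71,0,0,0,0,0]
    - [20,-0.71,0,0,0,0,0]

```text
time_s: 8.15
position: [0.4841, -0.2522, 0.1145]
tcp_rot: [[-0.0, 1.0, -0.001], [1.0, 0.0, 0.001], [0.001, -0.001, -1.0]]
force: [0.3, 0.4, -1.5]
opening: 0.503
grasp_force: 30.0
```

Run:
```python
from rig import *
import cv2,numpy as np
from h import *
s=read_state(); print(s["position"],s["tcp_rot"].round(4),s["time_s"],s["opening"],s["grasp_force"])
for n in("side","top"):
    c=optics.capture(n); cv2.imwrite(f"pics/{n}2.png",c["color"]); np.savez(f"{n}2.npz",**c)
```

```text
[ 0.48407296 -0.25218484  0.11448188] [[-3.0e-04  1.0e+00 -9.0e-04]
 [ 1.0e+00  3.0e-04  1.3e-03]
 [ 1.3e-03 -9.0e-04 -1.0e+00]] 8.15 0.5030877263532935 29.99788627959788
```

View pics/side2.png

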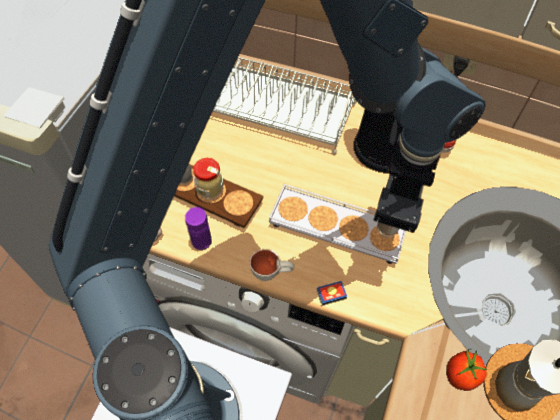

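The tall jar hangs upright under the gripper, over the fourth pad at (385,237). The riser's right-hand mat at (239,202) is now bare.

>>> drive_tool:
  steps:
    - [20,0,0,0.1,0,0,0]
    - [20,0,0,0.18,0,0,0]
    - [20,0,0,0.23,0,0,0]
    - [20,0,0,0.26,0,0,0]
    - [20,0,0,0.285,0,0,0]
    - [20,0,0,0.285,0,0,0]
    - [20,0,0,0.285,0,0,0]

```text
time_s: 8.95
position: [0.4846, -0.2535, 0.0805]
tcp_rot: [[0.0, 1.0, 0.0], [1.0, -0.0, -0.0], [-0.0, 0.0, -1.0]]
force: [-0.3, 0.3, -1.5]
opening: 0.498
grasp_force: 30.0
```

>>> drive_tool:
  steps:
    - [50,0,0,0,0,0,0]
    - [60,0,0,0,0,0,0]
    - [87,0,0,0,0,0,0]
    - [87,0,0,0,0,0,0]
    - [87,0,0,0,0,0,0]
    - [87,0,0,0,0,0,0]

```text
time_s: 9.55
position: [0.4845, -0.2534, 0.0805]
tcp_rot: [[-0.0, 1.0, 0.0], [1.0, 0.0, -0.0], [-0.0, 0.0, -1.0]]
force: [0.0, -0.5, -0.3]
opening: 0.938
grasp_force: 0.0
```

>>> drive_tool:
  steps:
    - [87,0,0,-0.15,0,0,0]
    - [87,0,0,-0.35,0,0,0]
    - [87,0,0,-0.6,0,0,0]
    - [87,0,0,-0.75,0,0,0]
    - [87,0,0,-0.75,0,0,0]

```text
time_s: 10.05
position: [0.4862, -0.2546, 0.1731]
tcp_rot: [[-0.0, 1.0, 0.005], [1.0, 0.0, -0.004], [-0.004, 0.005, -1.0]]
force: [0.1, -0.7, 0.4]
opening: 0.997
grasp_force: 0.0
```

>>> drive_tool:
  steps:
    - [87,0.25,0,0,0,0,0]
    - [87,0.6,-0.1,0,0,0,0]
    - [87,1,-0.2,0,0,0,0]
    - [87,1,-0.23,0,0,0,0]

```text
time_s: 10.45
position: [0.4523, -0.1269, 0.1687]
tcp_rot: [[-0.004, 1.0, -0.008], [1.0, 0.004, 0.006], [0.006, -0.008, -1.0]]
force: [-0.6, 0.1, -0.1]
opening: 1.001
grasp_force: 0.0
```

>>> drive_tool:
  steps:
    - [87,0.3,0,0,0,0,0]
    - [87,0.7,0,0,0,0,0]
    - [87,1,0,0,0,0,0]
    - [87,1,0,0,0,0,0]

```text
time_s: 10.85
position: [0.455, -0.0098, 0.1694]
tcp_rot: [[-0.005, 1.0, -0.003], [1.0, 0.005, 0.002], [0.002, -0.003, -1.0]]
force: [-0.4, -0.8, -0.2]
opening: 1.001
grasp_force: 0.0
```

>>> drive_tool:
  steps:
    - [87,0.3,0,0,0,0,0]
    - [87,0.7,0,0,0,0,0]
    - [87,1,0,0,0,0,0]
    - [87,1,0,0,0,0,0]

```text
time_s: 11.25
position: [0.4565, 0.1091, 0.1697]
tcp_rot: [[-0.005, 1.0, -0.001], [1.0, 0.005, 0.001], [0.001, -0.001, -1.0]]
force: [-0.1, -0.9, -0.7]
opening: 1.006
grasp_force: 0.0
```

>>> drive_tool:
  steps:
    - [87,0.2,0,0,0,0,0]
    - [87,0.32,0,0,0,0,0]
    - [87,0.32,0,0,0,0,0]
    - [87,0.32,0,0,0,0,0]

```text
time_s: 11.65
position: [0.4571, 0.1437, 0.1699]
tcp_rot: [[0.0, 1.0, -0.001], [1.0, -0.0, -0.001], [-0.001, -0.001, -1.0]]
force: [-0.2, -0.3, -0.3]
opening: 0.996
grasp_force: 0.0
```

```bash
cat > chk.py <<'E'
from rig import *
from h import *
np.set_printoptions(precision=4,suppress=True)
s=read_state(); print(s["position"],s["time_s"])
for n in("top","side"):
    c=optics.capture(n); P=cloud(c); r=c["range_z"]>0; cv2.imwrite(f"pics/{n}_{s['time_s']:.1f}.png",c["color"])
    M=r&(P[...,2]>.06)&(P[...,2]<.14)&(P[...,0]>.41)&(P[...,0]<.56)&(P[...,1]>-.32)&(P[...,1]<.34)
    for i,st,ce,l in blobs(M,120,4000):
        Q=P[l]; T=Q[Q[:,2]>np.percentile(Q[:,2],98)-.012]
        print(n,"top %.3f"%Q[:,2].max(),"mean",T.mean(0),"mid",(T[:,:2].min(0)+T[:,:2].max(0))/2)
E
python3 chk.py
```

```text
[0.4571 0.1437 0.1699] 11.65
top top 0.135 mean [ 0.4849 -0.2492  0.1296] mid [ 0.4849 -0.2501]
top top 0.134 mean [0.4786 0.2694 0.129 ] mid [0.4803 0.27  ]
top top 0.124 mean [0.4583 0.1246 0.1188] mid [0.4588 0.1235]
side top 0.134 mean [0.4709 0.2838 0.1285] mid [0.476  0.2829]
side top 0.124 mean [0.4594 0.2123 0.1174] mid [0.459  0.2148]
side top 0.124 mean [0.4563 0.143  0.1185] mid [0.4575 0.1438]
side top 0.135 mean [ 0.4822 -0.251   0.1297] mid [ 0.4855 -0.2507]
```

>>> drive_tool:
  steps:
    - [87,0,0,0.2,0,0,0]
    - [87,0,0,0.4,0,0,0]
    - [87,0,0,0.6,0,0,0]
    - [87,0,0,0.75,0,0,0]
    - [87,0,0,0.81,0,0,0]
    - [87,0,0,0.81,0,0,0]
    - [87,0,0,0.81,0,0,0]

```text
time_s: 12.45
position: [0.4575, 0.1447, 0.0737]
tcp_rot: [[0.001, 1.0, 0.001], [1.0, -0.001, -0.0], [-0.0, 0.001, -1.0]]
force: [0.1, 0.1, 0.3]
opening: 0.998
grasp_force: 0.0
```

>>> drive_tool:
  steps:
    - [40,0,0,0,0,0,0]
    - [40,0,0,0,0,0,0]
    - [40,0,0,0,0,0,0]
    - [40,0,0,0,0,0,0]
    - [40,0,0,0,0,0,0]
    - [40,0,0,0,0,0,0]
    - [40,0,0,0,0,0,0]

```text
time_s: 13.15
position: [0.4579, 0.1451, 0.0736]
tcp_rot: [[0.0, 1.0, 0.002], [1.0, -0.0, 0.0], [0.0, 0.002, -1.0]]
force: [1.7, -0.2, 2.5]
opening: 0.635
grasp_force: 30.0
```

>>> drive_tool:
  steps:
    - [40,0,0,-0.1,0,0,0]
    - [40,0,0,-0.22,0,0,0]
    - [40,-0.15,0,-0.22,0,0,0]
    - [40,-0.35,0.04,-0.22,0,0,0]
    - [40,-0.55,0.08,-0.22,0,0,0]
    - [40,-0.75,0.12,-0.22,0,0,0]
    - [40,-0.9,0.14,-0.22,0,0,0]
    - [40,-1,0.14,-0.22,0,0,0]

```text
time_s: 13.95
position: [0.473, 0.024, 0.099]
tcp_rot: [[0.001, 1.0, -0.002], [1.0, -0.001, 0.0], [0.0, -0.002, -1.0]]
force: [0.1, 0.5, -3.4]
opening: 0.637
grasp_force: 30.0
```

>>> drive_tool:
  steps:
    - [40,-0.15,0,0,0,0,0]
    - [40,-0.35,0.03,0,0,0,0]
    - [40,-0.55,0.06,0,0,0,0]
    - [40,-0.75,0.08,0,0,0,0]
    - [40,-0.9,0.08,0,0,0,0]
    - [40,-1,0.08,0,0,0,0]

```text
time_s: 14.55
position: [0.4825, -0.0956, 0.0991]
tcp_rot: [[0.001, 1.0, -0.002], [1.0, -0.001, 0.001], [0.001, -0.002, -1.0]]
force: [-0.8, 0.3, -2.6]
opening: 0.639
grasp_force: 30.0
```

>>> drive_tool:
  steps:
    - [40,-0.15,0,0,0,0,0]
    - [40,-0.35,0,0,0,0,0]
    - [40,-0.55,0,0,0,0,0]
    - [40,-0.68,0,0,0,0,0]
    - [40,-0.74,0,0,0,0,0]
    - [40,-0.74,0,0,0,0,0]
    - [40,-0.74,0,0,0,0,0]

```text
time_s: 15.25
position: [0.4827, -0.1826, 0.0994]
tcp_rot: [[-0.0, 1.0, -0.001], [1.0, 0.0, 0.001], [0.001, -0.001, -1.0]]
force: [-0.3, 0.2, -2.8]
opening: 0.638
grasp_force: 30.0
```

```bash
python3 chk.py; ls pics
```

```text
[ 0.4827 -0.1826  0.0994] 15.25
top top 0.135 mean [0.4769 0.2807 0.1286] mid [0.4776 0.2811]
side top 0.126 mean [0.4659 0.212  0.1195] mid [0.4672 0.2145]
side top 0.135 mean [ 0.4823 -0.2511  0.1297] mid [ 0.486  -0.2506]
side top 0.105 mean [ 0.4552 -0.182   0.097 ] mid [ 0.4565 -0.1807]
s1.png
side0.png
side2.png
side_11.7.png
side_15.2.png
top0.png
top2.png
top_11.7.png
top_15.2.png
```

View pics/side_15.2.png

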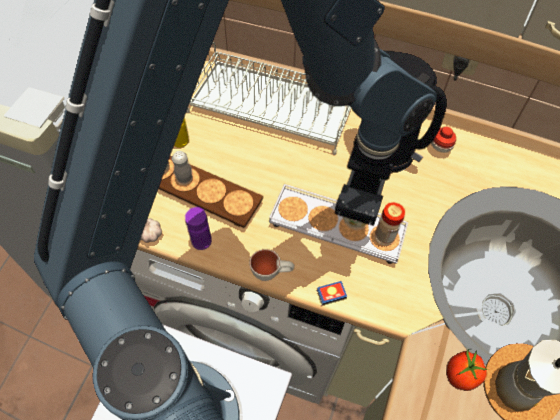

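The mustard jar hangs over the third pad, hidden behind the gripper at (358,205). The tall jar stands upright on the fourth pad at (390,225).

>>> drive_tool:
  steps:
    - [40,0,0.02,0.1,0,0,0]
    - [40,0,0.02,0.18,0,0,0]
    - [40,0,0.02,0.23,0,0,0]
    - [40,0,0.02,0.26,0,0,0]
    - [40,0,0.02,0.28,0,0,0]
    - [40,0,0.02,0.28,0,0,0]
    - [40,0,0.02,0.28,0,0,0]

```text
time_s: 16.05
position: [0.4858, -0.1839, 0.0661]
tcp_rot: [[0.0, 1.0, 0.0], [1.0, -0.0, -0.0], [-0.0, 0.0, -1.0]]
force: [0.8, -0.5, -3.2]
opening: 0.637
grasp_force: 30.0
```

>>> drive_tool:
  steps:
    - [60,0,0,0,0,0,0]
    - [70,0,0,0,0,0,0]
    - [87,0,0,0,0,0,0]
    - [87,0,0,0,0,0,0]
    - [87,0,0,0,0,0,0]
    - [87,0,0,0,0,0,0]

```text
time_s: 16.65
position: [0.4857, -0.1838, 0.0662]
tcp_rot: [[0.0, 1.0, 0.0], [1.0, -0.0, -0.0], [-0.0, 0.0, -1.0]]
force: [0.8, 0.7, -0.0]
opening: 0.987
grasp_force: 0.0
```

>>> drive_tool:
  steps:
    - [87,0,0,-0.15,0,0,0]
    - [87,0,0,-0.35,0,0,0]
    - [87,0,0,-0.6,0,0,0]
    - [87,0,0,-0.8,0,0,0]
    - [87,0,0,-0.8,0,0,0]

```text
time_s: 17.15
position: [0.4879, -0.1851, 0.1652]
tcp_rot: [[-0.0, 1.0, 0.006], [1.0, 0.0, -0.004], [-0.004, 0.006, -1.0]]
force: [0.5, 0.5, 0.3]
opening: 1.001
grasp_force: 0.0
```

>>> drive_tool:
  steps:
    - [87,0.25,0,0,0,0,0]
    - [87,0.6,-0.1,0,0,0,0]
    - [87,1,-0.15,0,0,0,0]
    - [87,1,-0.15,0,0,0,0]

```text
time_s: 17.55
position: [0.4636, -0.0581, 0.1607]
tcp_rot: [[-0.005, 1.0, -0.006], [1.0, 0.005, 0.004], [0.004, -0.006, -1.0]]
force: [0.3, -0.8, -0.7]
opening: 0.998
grasp_force: 0.0
```

>>> drive_tool:
  steps:
    - [87,0.3,0,0,0,0,0]
    - [87,0.7,0,0,0,0,0]
    - [87,1,0,0,0,0,0]
    - [87,1,0,0,0,0,0]

```text
time_s: 17.95
position: [0.4666, 0.0593, 0.1613]
tcp_rot: [[-0.005, 1.0, -0.002], [1.0, 0.005, 0.001], [0.001, -0.002, -1.0]]
force: [-0.8, -1.3, -0.6]
opening: 1.0
grasp_force: 0.0
```

>>> drive_tool:
  steps:
    - [87,0.3,0,0,0,0,0]
    - [87,0.7,0,0,0,0,0]
    - [87,1,0,0,0,0,0]
    - [87,1,0,0,0,0,0]

```text
time_s: 18.35
position: [0.468, 0.1785, 0.1615]
tcp_rot: [[-0.004, 1.0, 0.0], [1.0, 0.004, 0.001], [0.001, 0.0, -1.0]]
force: [-0.3, -0.8, -0.1]
opening: 1.001
grasp_force: 0.0
```

>>> drive_tool:
  steps:
    - [87,0.2,0,0,0,0,0]
    - [87,0.31,0,0,0,0,0]
    - [87,0.31,0,0,0,0,0]
    - [87,0.31,0,0,0,0,0]

```text
time_s: 18.75
position: [0.4678, 0.2124, 0.1617]
tcp_rot: [[0.0, 1.0, -0.001], [1.0, -0.0, -0.001], [-0.001, -0.001, -1.0]]
force: [0.2, 0.1, 0.2]
opening: 1.001
grasp_force: 0.0
```

```bash
python3 chk.py
```

```text
[0.4678 0.2124 0.1617] 18.75
top top 0.116 mean [ 0.4864 -0.1816  0.11  ] mid [ 0.4869 -0.183 ]
top top 0.136 mean [ 0.485  -0.2493  0.1297] mid [ 0.4851 -0.25  ]
top top 0.125 mean [0.4683 0.2055 0.1175] mid [0.4684 0.2054]
side top 0.134 mean [0.4619 0.2797 0.1264] mid [0.4615 0.282 ]
side top 0.126 mean [0.4656 0.2119 0.1191] mid [0.4677 0.2146]
side top 0.114 mean [ 0.484  -0.1837  0.1098] mid [ 0.4861 -0.1838]
side top 0.135 mean [ 0.4825 -0.251   0.1298] mid [ 0.4849 -0.2507]
```

>>> drive_tool:
  steps:
    - [87,0,0,0.2,0,0,0]
    - [87,0,0,0.4,0,0,0]
    - [87,0,0,0.6,0,0,0]
    - [87,0,0,0.72,0,0,0]
    - [87,0,0,0.73,0,0,0]
    - [87,0,0,0.73,0,0,0]

```text
time_s: 19.45
position: [0.4678, 0.2128, 0.0744]
tcp_rot: [[0.001, 1.0, -0.001], [1.0, -0.001, -0.0], [-0.0, -0.001, -1.0]]
force: [0.3, 0.7, 0.0]
opening: 0.999
grasp_force: 0.0
```

>>> drive_tool:
  steps:
    - [20,0,0,0,0,0,0]
    - [20,0,0,0,0,0,0]
    - [20,0,0,0,0,0,0]
    - [20,0,0,0,0,0,0]
    - [20,0,0,0,0,0,0]
    - [20,0,0,0,0,0,0]
    - [20,0,0,0,0,0,0]
    - [20,0,0,0,0,0,0]

```text
time_s: 20.25
position: [0.4679, 0.2135, 0.0745]
tcp_rot: [[-0.0, 1.0, 0.0], [1.0, 0.0, 0.0], [0.0, 0.0, -1.0]]
force: [0.6, -0.3, 0.3]
opening: 0.376
grasp_force: 30.0
```

Run:
```python
from rig import *
import cv2
c=optics.capture("side")["color"][110:240,100:280]; cv2.imwrite("pics/z1.png",cv2.resize(c,None,fx=4,fy=4,interpolation=2))
```

```text
(no output)
```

View pics/z1.png

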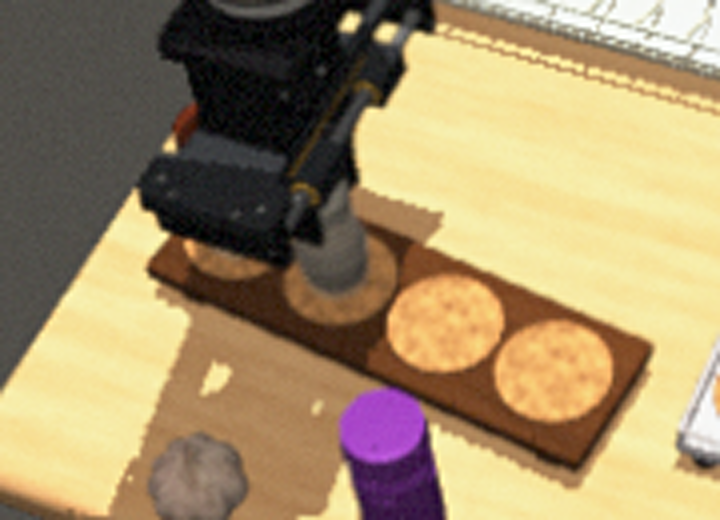

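The salt shaker stands upright on its mat between the closed fingers, at (340,250) in the crop, narrower near the cap. The two mats to its right are empty.

>>> drive_tool:
  steps:
    - [20,0,0,-0.08,0,0,0]
    - [20,0,0,-0.16,0,0,0]
    - [20,-0.1,0,-0.22,0,0,0]
    - [20,-0.25,0,-0.22,0,0,0]
    - [20,-0.45,0.04,-0.22,0,0,0]
    - [20,-0.65,0.08,-0.22,0,0,0]
    - [20,-0.85,0.1,-0.22,0,0,0]
    - [20,-1,0.1,-0.22,0,0,0]

```text
time_s: 21.1
position: [0.4803, 0.0913, 0.1016]
tcp_rot: [[0.001, 1.0, 0.001], [1.0, -0.001, -0.001], [-0.001, 0.001, -1.0]]
force: [-0.2, -0.4, -0.8]
opening: 0.378
grasp_force: 30.0
```

>>> drive_tool:
  steps:
    - [20,-0.15,0,0,0,0,0]
    - [20,-0.35,0.02,0,0,0,0]
    - [20,-0.55,0.04,0,0,0,0]
    - [20,-0.75,0.04,0,0,0,0]
    - [20,-0.9,0.04,0,0,0,0]
    - [20,-1,0.04,0,0,0,0]

```text
time_s: 21.7
position: [0.4846, -0.0286, 0.1015]
tcp_rot: [[0.002, 1.0, 0.001], [1.0, -0.002, -0.001], [-0.001, 0.001, -1.0]]
force: [-0.3, 1.1, -1.9]
opening: 0.373
grasp_force: 30.0
```

>>> drive_tool:
  steps:
    - [20,-0.15,0,0,0,0,0]
    - [20,-0.35,0,0,0,0,0]
    - [20,-0.55,0,0,0,0,0]
    - [20,-0.66,0,0,0,0,0]
    - [20,-0.72,0,0,0,0,0]
    - [20,-0.72,0,0,0,0,0]
    - [20,-0.72,0,0,0,0,0]

```text
time_s: 22.4
position: [0.4841, -0.1122, 0.1008]
tcp_rot: [[-0.0, 1.0, -0.001], [1.0, 0.0, 0.001], [0.001, -0.001, -1.0]]
force: [-0.5, 0.7, -0.9]
opening: 0.38
grasp_force: 30.0
```

Run:
```python
from rig import *
import cv2
print(read_state()["position"])
c=optics.capture("side")["color"][140:280,240:440]; cv2.imwrite("pics/z2.png",cv2.resize(c,None,fx=4,fy=4,interpolation=2))
```

```text
[ 0.48408077 -0.11220763  0.10082971]
```

View pics/z2.png

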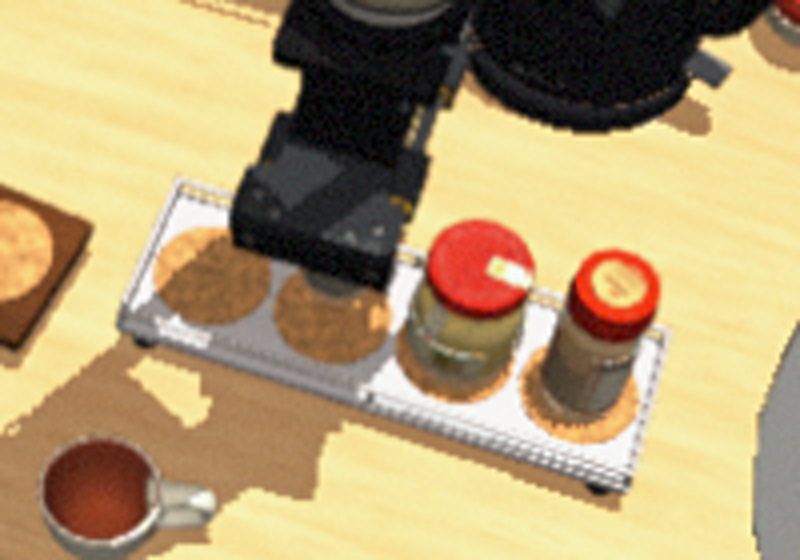

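The tall and mustard jars stand centred on pads four and three, at (600,330) and (475,310) in the crop. The salt shaker's base is visible at (330,285), above pad two.

>>> drive_tool:
  steps:
    - [20,0,0,0.1,0,0,0]
    - [20,0,0,0.18,0,0,0]
    - [20,0,0,0.23,0,0,0]
    - [20,0,0,0.26,0,0,0]
    - [20,0,0,0.285,0,0,0]
    - [20,0,0,0.285,0,0,0]
    - [20,0,0,0.285,0,0,0]

```text
time_s: 23.15
position: [0.4846, -0.113, 0.0668]
tcp_rot: [[-0.0, 1.0, 0.0], [1.0, 0.0, -0.0], [-0.0, 0.0, -1.0]]
force: [-0.1, 0.0, -2.1]
opening: 0.372
grasp_force: 30.0
```

>>> drive_tool:
  steps:
    - [40,0,0,0,0,0,0]
    - [55,0,0,0,0,0,0]
    - [87,0,0,0,0,0,0]
    - [87,0,0,0,0,0,0]
    - [87,0,0,0,0,0,0]
    - [87,0,0,0,0,0,0]
    - [87,0,0,0,0,0,0]

```text
time_s: 23.85
position: [0.4845, -0.113, 0.0667]
tcp_rot: [[0.0, 1.0, 0.0], [1.0, -0.0, -0.0], [-0.0, 0.0, -1.0]]
force: [0.1, -0.8, 0.3]
opening: 0.917
grasp_force: 0.0
```

>>> drive_tool:
  steps:
    - [87,0,0,-0.15,0,0,0]
    - [87,0,0,-0.35,0,0,0]
    - [87,0,0,-0.6,0,0,0]
    - [87,0,0,-0.8,0,0,0]
    - [87,0,0,-0.8,0,0,0]

```text
time_s: 24.35
position: [0.4868, -0.1139, 0.1657]
tcp_rot: [[-0.0, 1.0, 0.007], [1.0, 0.0, -0.003], [-0.003, 0.007, -1.0]]
force: [0.5, -0.5, -0.4]
opening: 0.999
grasp_force: 0.0
```

>>> drive_tool:
  steps:
    - [87,0.25,0,0,0,0,0]
    - [87,0.6,-0.03,0,0,0,0]
    - [87,1,-0.065,0,0,0,0]
    - [87,1,-0.065,0,0,0,0]

```text
time_s: 24.75
position: [0.4735, 0.0121, 0.1614]
tcp_rot: [[-0.006, 1.0, -0.005], [1.0, 0.006, 0.003], [0.003, -0.005, -1.0]]
force: [-0.0, 0.1, 0.1]
opening: 1.001
grasp_force: 0.0
```

>>> drive_tool:
  steps:
    - [87,0.3,0,0,0,0,0]
    - [87,0.7,0,0,0,0,0]
    - [87,1,0,0,0,0,0]
    - [87,1,0,0,0,0,0]

```text
time_s: 25.15
position: [0.4759, 0.13, 0.1618]
tcp_rot: [[-0.005, 1.0, -0.001], [1.0, 0.005, 0.001], [0.001, -0.001, -1.0]]
force: [0.5, -0.7, -0.9]
opening: 1.001
grasp_force: 0.0
```

>>> drive_tool:
  steps:
    - [87,0.3,0,0,0,0,0]
    - [87,0.7,0,0,0,0,0]
    - [87,1,0,0,0,0,0]
    - [87,1,0,0,0,0,0]

```text
time_s: 25.55
position: [0.4771, 0.2494, 0.162]
tcp_rot: [[-0.004, 1.0, 0.001], [1.0, 0.004, 0.001], [0.001, 0.001, -1.0]]
force: [0.4, -1.5, -1.3]
opening: 0.998
grasp_force: 0.0
```

>>> drive_tool:
  steps:
    - [87,0.2,0,0,0,0,0]
    - [87,0.28,0,0,0,0,0]
    - [87,0.28,0,0,0,0,0]
    - [87,0.28,0,0,0,0,0]

```text
time_s: 25.95
position: [0.4767, 0.2793, 0.1623]
tcp_rot: [[0.001, 1.0, -0.001], [1.0, -0.001, -0.001], [-0.001, -0.001, -1.0]]
force: [-0.5, 0.1, -0.5]
opening: 0.997
grasp_force: 0.0
```

```bash
python3 chk.py
```

```text
[0.4767 0.2793 0.1623] 25.95
top top 0.115 mean [ 0.4862 -0.1816  0.1097] mid [ 0.4871 -0.1822]
top top 0.135 mean [ 0.485  -0.2492  0.1297] mid [ 0.4852 -0.2495]
top top 0.134 mean [0.4768 0.274  0.1285] mid [0.4775 0.273 ]
top top 0.118 mean [ 0.4853 -0.1108  0.1096] mid [ 0.4854 -0.1112]
side top 0.133 mean [0.4754 0.2793 0.1285] mid [0.4777 0.2816]
side top 0.116 mean [ 0.482  -0.1132  0.1095] mid [ 0.4837 -0.113 ]
side top 0.115 mean [ 0.484  -0.1839  0.1097] mid [ 0.4859 -0.1838]
side top 0.135 mean [ 0.4825 -0.251   0.1296] mid [ 0.4855 -0.2504]
```

>>> drive_tool:
  steps:
    - [87,0,0,0.2,0,0,0]
    - [87,0,0,0.4,0,0,0]
    - [87,0,0,0.6,0,0,0]
    - [87,0,0,0.7,0,0,0]
    - [87,0,0,0.7,0,0,0]
    - [87,0,0,0.7,0,0,0]

```text
time_s: 26.65
position: [0.4773, 0.2804, 0.0791]
tcp_rot: [[0.0, 1.0, 0.001], [1.0, -0.0, 0.0], [0.0, 0.001, -1.0]]
force: [-0.3, -0.3, 0.2]
opening: 1.001
grasp_force: 0.0
```

>>> drive_tool:
  steps:
    - [20,0,0,0,0,0,0]
    - [20,0,0,0,0,0,0]
    - [20,0,0,0,0,0,0]
    - [20,0,0,0,0,0,0]
    - [20,0,0,0,0,0,0]
    - [20,0,0,0,0,0,0]
    - [20,0,0,0,0,0,0]
    - [20,0,0,0,0,0,0]

```text
time_s: 27.45
position: [0.4767, 0.2807, 0.0787]
tcp_rot: [[-0.0, 1.0, 0.0], [1.0, 0.0, 0.0], [0.0, 0.0, -1.0]]
force: [0.8, -0.1, -0.1]
opening: 0.484
grasp_force: 30.0
```

>>> drive_tool:
  steps:
    - [20,0,0,-0.08,0,0,0]
    - [20,0,0,-0.16,0,0,0]
    - [20,-0.1,0,-0.22,0,0,0]
    - [20,-0.25,0,-0.22,0,0,0]
    - [20,-0.45,0.03,-0.22,0,0,0]
    - [20,-0.65,0.05,-0.22,0,0,0]
    - [20,-0.85,0.07,-0.22,0,0,0]
    - [20,-1,0.07,-0.22,0,0,0]

```text
time_s: 28.25
position: [0.4855, 0.1586, 0.1059]
tcp_rot: [[0.001, 1.0, 0.001], [1.0, -0.001, -0.0], [-0.0, 0.001, -1.0]]
force: [0.3, -0.2, -0.0]
opening: 0.481
grasp_force: 30.0
```

>>> drive_tool:
  steps:
    - [20,-0.15,0,0,0,0,0]
    - [20,-0.35,0,0,0,0,0]
    - [20,-0.55,0,0,0,0,0]
    - [20,-0.75,0,0,0,0,0]
    - [20,-0.9,0,0,0,0,0]
    - [20,-1,0,0,0,0,0]

```text
time_s: 28.85
position: [0.4852, 0.0388, 0.1058]
tcp_rot: [[0.001, 1.0, 0.001], [1.0, -0.001, -0.0], [-0.0, 0.001, -1.0]]
force: [0.7, 0.3, -1.4]
opening: 0.482
grasp_force: 30.0
```

>>> drive_tool:
  steps:
    - [20,-0.15,0,0,0,0,0]
    - [20,-0.35,0,0,0,0,0]
    - [20,-0.55,0,0,0,0,0]
    - [20,-0.66,0,0,0,0,0]
    - [20,-0.7,0,0,0,0,0]
    - [20,-0.7,0,0,0,0,0]
    - [20,-0.7,0,0,0,0,0]

```text
time_s: 29.55
position: [0.4848, -0.0427, 0.1051]
tcp_rot: [[-0.0, 1.0, -0.0], [1.0, 0.0, 0.001], [0.001, -0.0, -1.0]]
force: [-0.6, 0.6, -0.6]
opening: 0.483
grasp_force: 30.0
```

Run:
```python
from rig import *
import cv2
print(read_state()["position"])
c=optics.capture("side")["color"][140:280,240:440]; cv2.imwrite("pics/z3.png",cv2.resize(c,None,fx=4,fy=4,interpolation=2))
```

```text
[ 0.48477949 -0.04266386  0.10506027]
```

View pics/z3.png

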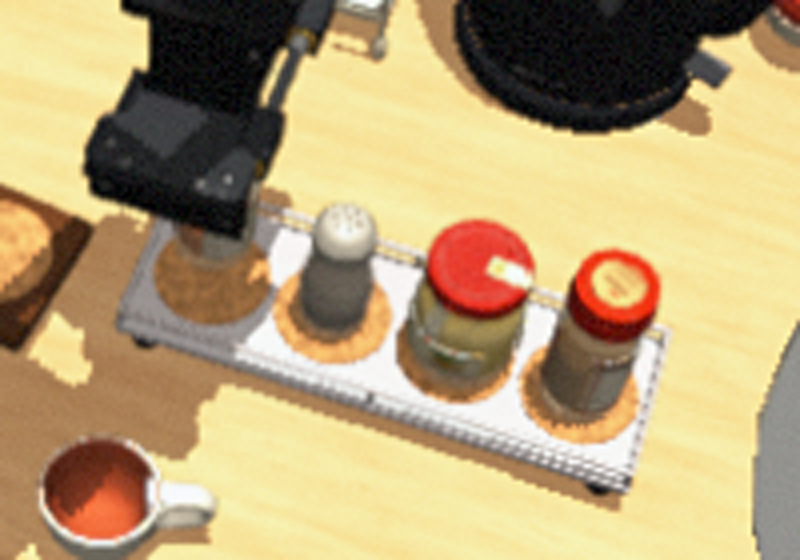

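The salt, mustard and tall jars stand on pads two to four, and the short jar hangs over pad one at (215,250) in the crop. Next I'll lower to a TCP height of about 0.0707, release, and rise.

>>> drive_tool:
  steps:
    - [20,0,0,0.1,0,0,0]
    - [20,0,0,0.18,0,0,0]
    - [20,0,0,0.23,0,0,0]
    - [20,0,0,0.26,0,0,0]
    - [20,0,0,0.285,0,0,0]
    - [20,0,0,0.285,0,0,0]
    - [20,0,0,0.285,0,0,0]

```text
time_s: 30.3
position: [0.4853, -0.0434, 0.071]
tcp_rot: [[0.0, 1.0, 0.0], [1.0, -0.0, -0.0], [-0.0, 0.0, -1.0]]
force: [0.3, 0.5, -1.1]
opening: 0.483
grasp_force: 30.0
```

>>> drive_tool:
  steps:
    - [50,0,0,0,0,0,0]
    - [60,0,0,0,0,0,0]
    - [87,0,0,0,0,0,0]
    - [87,0,0,0,0,0,0]
    - [87,0,0,0,0,0,0]
    - [87,0,0,0,0,0,0]
    - [87,0,0,0,0,0,0]

```text
time_s: 31.0
position: [0.4851, -0.0433, 0.0709]
tcp_rot: [[0.0, 1.0, 0.0], [1.0, -0.0, -0.0], [-0.0, 0.0, -1.0]]
force: [0.2, 0.7, -0.4]
opening: 0.977
grasp_force: 0.0
```

>>> drive_tool:
  steps:
    - [87,0,0,-0.15,0,0,0]
    - [87,0,0,-0.35,0,0,0]
    - [87,0,0,-0.6,0,0,0]
    - [87,0,0,-0.85,0,0,0]
    - [87,0,0,-0.85,0,0,0]

```text
time_s: 31.5
position: [0.488, -0.0442, 0.1764]
tcp_rot: [[-0.0, 1.0, 0.008], [1.0, 0.0, -0.003], [-0.003, 0.008, -1.0]]
force: [0.5, 0.2, 0.1]
opening: 1.001
grasp_force: 0.0
```

>>> drive_tool:
  steps:
    - [87,0.3,0,0,0,0,0]
    - [87,0.7,0,0,0,0,0]
    - [87,1,0,0,0,0,0]
    - [87,1,0,0,0,0,0]
    - [87,1,0,0,0,0,0]
    - [87,1,0,0,0,0,0]

```text
time_s: 32.1
position: [0.4849, 0.076, 0.1724]
tcp_rot: [[0.0, 1.0, -0.001], [1.0, -0.0, -0.0], [-0.0, -0.001, -1.0]]
force: [-0.3, -0.5, 0.1]
opening: 0.999
grasp_force: 0.0
```

```bash
python3 chk.py; cp pics/side_[34]*.png pics/fin.png; ls pics
```

```text
[0.4849 0.076  0.1724] 32.1
top top 0.116 mean [ 0.4863 -0.1817  0.1098] mid [ 0.4866 -0.1826]
top top 0.125 mean [ 0.4855 -0.0417  0.1195] mid [ 0.4857 -0.0419]
top top 0.136 mean [ 0.4851 -0.2493  0.1297] mid [ 0.4851 -0.2498]
top top 0.117 mean [ 0.4856 -0.1107  0.1097] mid [ 0.4863 -0.111 ]
side top 0.124 mean [ 0.4829 -0.0436  0.1188] mid [ 0.485  -0.0431]
side top 0.115 mean [ 0.482  -0.1133  0.1091] mid [ 0.4838 -0.113 ]
side top 0.115 mean [ 0.4841 -0.1838  0.1098] mid [ 0.4858 -0.1839]
side top 0.136 mean [ 0.4825 -0.2508  0.1299] mid [ 0.4863 -0.2506]
fin.png
s1.png
side0.png
side2.png
side_11.7.png
side_15.2.png
side_18.8.png
side_25.9.png
side_32.1.png
top0.png
top2.png
top_11.7.png
top_15.2.png
top_18.8.png
top_25.9.png
top_32.1.png
z1.png
z2.png
z3.png
```

View pics/fin.png

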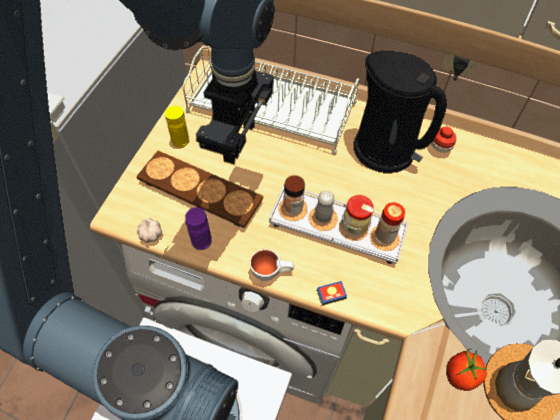

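All four jars stand upright on their pads in the original order: short (293,197), salt (325,208), mustard (357,215) and tall (391,225). Each is within about 4 mm of its pad centre, and the gripper is clear.

```bash
python3 -c "
from rig import order
print(order.hand_in())"
```

```text
the job is handed in; nothing more can be done
None
```

I moved all four jars to the aluminium rack in their original left-to-right order (short jar, salt shaker, mustard jar, tall jar), upright and within about 4 mm of their pad centres by camera, and handed the job in at about 32 s; the hand-in gave no verdict.

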